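# Restock the oil filters from the lidded parts tub

### The arm

A 6-joint arm with a two-finger parallel gripper is mounted at the origin on the work surface. World frame = base frame: x ahead of the robot, y to its left, z up, the work surface at z = 0. Lengths are in m, angles in rad, forces in N, time in s.
With the tool pointing down it reaches from about 0.25 to 0.8 m from the base axis. Payload 3.9 kg.
Tool frame: the origin (TCP) lies midway between the tips of the shut fingers; the grasp point (between the pads) lies 19 mm behind it (r.grip_point_offset is the distance from the TCP to the grasp point, in m); z points along the fingers, y is the line along which they close (so a half turn about z gives the same grasp; the last joint's range is limited). The gripper opens to 85 mm and grips with 20 to 120 N. Pads are 22 mm wide; open, the fingers measure 114 mm over their backs; the gripper's body (76 mm by 85 mm) begins 54 mm behind the grasp point. The pads swing forward as they close: fully open they stand 13 mm farther back than shut.
Start: joints at [-1.219, 0.26, -0.138, 1.173, 0, 1.571], TCP at [0.181, -0.493, 0.231] pointing down, gripper open.
Joint ranges: [-2.78, 2.78], [-0.83, 1.72], [-1.28, 1.37], [-1.9, 2.12], [-1.57, 1.48], [-3.14, 3.14]. Speed limits (rad/s): [2.57, 2.57, 3.14, 3.14, 3.14, 3.14].

### API

Orientations are given as a rotation vector (axis times angle).
In Python, from rig import r gives the robot as it stands.
- The arm moves only by the tool move_arm, never from a script. Its argument "rows" is a list of rows, each an object of numbers: "tx", "ty", "tz": the shift along the world's x, y, z as a fraction of full scale; "rx", "ry", "rz": the turn, a rotation vector about the world's x, y, z as a fraction of full scale. In form: [{"tx": .., "ty": .., "tz": .., "rx": .., "ry": .., "rz": ..}, ...]. A call has 1 to 20 rows; each row is the pose to reach, as a shift and turn from the pose commanded when the call began; what a row does not reach only later rows make up. Full scale, the value 1, is 0.25 m for a shift and 45 degrees for a turn. A row lasts 1/8 s, in which the tool goes at most 62.5 mm and 10.7 degrees, less where a joint would pass 70% of its speed; a pose out of reach is approached as far as the arm can. A call with a number of a shift or a turn outside -1 to 1 is refused whole. A call with a gripper value outside its range is refused whole. "hand" is the opening, from -1 (shut) to 1 (fully open), set as the call begins (left out, the last holds). The fingers move at their own pace and stop on an object; "grip_force" is the grip in N (left out, the last holds). Time passes only in rows, so rows that repeat a pose let the fingers close. It gives the time, the measured TCP pose, the force, the opening and the grip force at its end, in the units of the state.
- r.read_state(): the state, without advancing time (a new reading comes with each control period).
- r.read_camera(name): name is "side" or "top" or "wrist"; returns the picture (384x512x3 uint8, blue, green, red); there is no depth.
- r.camera_model(name): a dict with "camera_matrix" (3x3 intrinsics, pixels), "rvec" (rotation vector, rad) and "tvec" (3), from world to camera coordinates, as OpenCV has them; the wrist camera has in their place "mount" (4x4, takes a point from camera to tool coordinates, whose origin is the TCP and whose axes are the flange's). Camera axes: x right, y down, z forward; pixel columns grow to the right and rows downward; lengths in m; the calibration is good to about 2 mm. A picture is of the moment at which its call begins: read the wrist's pose just before it. camera_model takes no time and is no camera call.
- r.job_done(): hands the job in; it is judged then, once.
Trained networks look in the newest picture that a camera, given by its name, has taken for a name from the list of things; names that differ only in an ending like _2 or _b are one class to them, and where a whole thing is asked for, a point or a joint stands for the part that bears it (a point fixed in the world has none). Each returns a list of dicts, best first, with "confidence" (0 to 1); they miss things now and then, are a little off and sometimes report something else, mostly with a low value. They report only what shows in the picture. A call takes as long as a camera call.
- r.look_for(camera, label): "pixel" ([column, row] in pixels, amid what is visible of it).
- r.cut_out(camera, label): "mask" (384x512 bool, what is visible of it) and "pixel" ([column, row] in pixels, amid what is visible of it).
- r.spot_point(camera, label): "pixel" ([column, row] in pixels: a listed point, or the origin of a listed thing).
The state is a dict: "t": time; "joint_positions": joint angles; "joint_velocities": joint speeds; "tau": joint torques, N m; "eef_pos": TCP position; "tool_rot": TCP orientation; "contact_force": force on the tool from outside, world axes, zero at the start; "torque": the same for the moment, N m; "finger_gap": finger opening in m; "grip_force": force on a finger pad.
Only numpy, scipy, OpenCV 4.12 (cv2) and the standard library are available. Lean on these libraries where they do the work, as an engineer would, in place of code of your own. Each camera call takes 0.05 s, during which the arm holds its last target. There are 200 camera calls.

### The job

Tip up the handle edge of the sloping tub's lid to within 15 degrees of level while its upper edge stays on its seat under the lip, then draw it out and lay it handle up on the rubber mat, long side along the mat's. Then stand the two oil filters from the tub on the plywood shelf in one straight row with the tall one, stepping down to the robot's right: first the middle-height one beside it, then the short one. Drop nothing, and leave the tall filter and the spray can, bearing and cup behind the mat where they are.

Things in the scene. Friction and masses are not known exactly. Their poses are not given: they have to be found in the camera images.
- rack: Fixed steel stand with a grey tub leaning 30 deg towards the robot and a dark board above the tub's upper end. Origin on the bench below the tub's floor centre; x horizontal, towards the tub's higher end, y along its width. In its frame the tub's own axes are: tub z (out of the mouth) (-0.5, 0, 0.866), tub x (up the slope) (0.866, 0, 0.5).
- tub_floor (a point): Centre of the tub's inner floor, 42 mm above the stand's origin. From here in tub axes (mm): inside x -65 to 65, y -106 to 106, rim at z 92 (side walls cut down to z 68); walls 4 thick, upper wall 8 with a 10 mm ledge inside at the rim. Retaining lip at the upper wall: x 58 to 82, y -80 to 80, z 105 to 109.
- board_edge (a point): Middle of the lower front edge of the dark board over the tub's upper end, stand frame (-37, 0, 196) mm. The board runs 125 mm back from here, 125 mm to each side, 12 mm thick, stock 40 mm high on it.
- rack_seat (a point): Middle of the lid's seat on the tub's upper rim, under the lip: stand frame (14.6, 0, 156.7) mm. The lid tips about the line through this point along the stand's y.
- lid: Loose aluminium lid, 147 (x) by 226 mm (y), plate 5 mm thick at z 9 to 14. Origin: middle, level with the lower edge of the 9 mm deep flange below the plate (near side, 57.5 mm towards -x, and both y sides; none at +x). At the start on the rim, +x edge upper and under the lip, z leaning 30 deg to the robot; the near flange stops it sliding down. 0.3 kg.
- lid_grip (a point): Middle of the grip bar of the lid's handle, at (-45, 0, 43) mm in the lid's frame: dark steel flat bar, 12 mm thick (lid x), 100 mm long (lid y), 22 mm high (z 32 to 54), on two 12 mm posts at its ends; 18 mm clear under the bar.
- lid_edge (a point): Middle of the lower corner of the lid's upper (+x) edge, (73.5, 0, 9) mm in the lid's frame. It is within about 4 mm of rack_seat when seated.
- filter_mid: Middle-height white oil filter can, 54 mm diameter, 80 mm high; origin at the centre of its underside, z along its axis to the fluted top. Starts on the tub's floor against the lower wall, leaning 30 deg like the tub, 46 mm to one side of the tub's middle (the side varies). 0.3 kg.
- filter_short: Short white oil filter canister, 54 mm diameter, 60 mm high, otherwise as filter_mid; starts at the other side of the tub's middle.
- filter_tall: Tall white oil filter canister, 54 mm diameter, 100 mm high, already standing on the shelf near its left (+y) end; origin at the centre of its underside.
- shelf: Fixed low plywood shelf, board 110 (x) by 245 mm (y), top 50 mm above the bench, a strip 12 mm high along the back edge (x 47 to 55 mm). Origin on the bench under its middle; the row runs along y at x = 0, the shelf's middle line; -y is to the robot's right.
- mat: Fixed black rubber mat, 250 mm (its x) by 180 mm (its y), 3 mm thick, flat on the bench in the middle; origin at the centre of its underside.
- spray_can: Bystander: aluminium spray can, 52 mm diameter, 190 mm high, behind the mat; origin at the centre of its underside.
- bearing: Bystander: steel bearing ring lying flat, 84 mm across, 20 mm high, behind the mat.
- tin_cup: Bystander: steel cup, 72 mm across, 75 mm high, behind the mat.

How it is judged:
On the way, in this order (a step that is already met when the one before it is completed fails the run):
1. The lid is tipped up by its handle edge to within 15 degrees of level while its upper edge is still on its seat under the lip (lid_edge within 20 mm of rack_seat) (angle between lid's own z axis and vertical below 0.262 rad and distance between lid_edge and rack_seat below 0.02 m), for 0.1 s.
2. The lid lies flat and handle up on the mat, released: centre within 35 mm of the mat's, long side within 15 degrees of the mat's long side (horizontal distance between lid and mat below 0.035 m and angle between the y axis of lid and the x axis of mat, either way round below 0.26 rad and angle between lid's own z axis and vertical below 0.05 rad and height (world z) of lid below 0.008 m and contact force between the fingers and lid below 0.1 N), for 0.2 s.
3. The middle-height filter stands released and upright on the shelf to the right of the tall one, 4 to 31 mm clear of it, its axis within 15 mm of the shelf's middle line (x of filter_mid in the frame of shelf between -0.015 and 0.015 m and z of filter_mid in the frame of shelf between 0.045 and 0.055 m and angle between filter_mid's own z axis and vertical below 0.08 rad and y of filter_mid in the frame of shelf below 0.045 m and horizontal distance between filter_mid and filter_tall between 0.058 and 0.085 m and contact force between the fingers and filter_mid below 0.1 N and linear speed of filter_mid below 0.03 m/s), for 0.2 s.
4. The short filter stands likewise to the right of the middle-height one, 4 to 31 mm clear of it, its axis within 15 mm of the shelf's middle line (x of filter_short in the frame of shelf between -0.015 and 0.015 m and z of filter_short in the frame of shelf between 0.045 and 0.055 m and angle between filter_short's own z axis and vertical below 0.08 rad and y of filter_short in the frame of shelf below -0.01 m and horizontal distance between filter_short and filter_mid between 0.058 and 0.085 m and contact force between the fingers and filter_short below 0.1 N and linear speed of filter_short below 0.03 m/s), for 0.2 s.
At the end, for the whole second after the job is handed in: Lid flat, handle up on the mat: centres within 35 mm, long sides within 15 deg. Filters upright (4 deg) on the shelf, at rest, released: tall, middle, short from left to right, gaps 4 to 31 mm, moved ones' axes within 15 mm of the shelf's middle line; tall one within 20 mm of its start (all of step 2 and all of step 3 and all of step 4 and angle between filter_tall's own z axis and vertical below 0.08 rad and distance of filter_tall from where it was at the start of the episode below 0.02 m and linear speed of lid below 0.03 m/s); the robot touches nothing.
It fails at once if The lid or a filter is dropped (moves faster than 0.6 m/s with no finger on it, a fall of about 18 mm) ((contact force between the fingers and lid below 0.1 N and linear speed of lid above 0.6 m/s) or (contact force between the fingers and filter_mid below 0.1 N and linear speed of filter_mid above 0.6 m/s) or (contact force between the fingers and filter_short below 0.1 N and linear speed of filter_short above 0.6 m/s)).
It fails at once if The tall filter is knocked over or shifted more than 20 mm (distance of filter_tall from where it was at the start of the episode above 0.02 m or angle between filter_tall's own z axis and vertical above 0.35 rad).
It fails at once if A bystander (spray can, bearing, cup) is shifted more than 30 mm (distance of any of spray_can, bearing, tin_cup from where it was at the start of the episode above 0.03 m).
It also fails if it takes over 72 s, if anything falls off the work surface, if the arm or the gripper's body presses on something with over 40 N, if the wrist force passes 120 N, or if a joint passes its speed limit or range.

## Working session

There is one attempt and no reset: what is moved stays moved. The work goes in short steps, Python scripts to look and compute and a tool call to move; the robot and the scene stay as the last step left them, time stands still between calls to the robot, and variables do not carry over. Pictures are saved under pics/ and viewed, at most 10 in all, crops included, and the job is handed in when it is done.

Besides the shell and the picture viewer there is one more tool, called after "Request:" as name(argument=value, ...), one argument or row to a line, values as JSON. move_arm: Moves the arm, as the interface text tells. Its arguments: {"type":"object","properties":{"rows":{"type":"array"},"hand":{"type":"number"},"grip_force":{"type":"number"}},"required":["rows"]}

```bash
ls; mkdir -p pics
cat > h.py <<'E'
import numpy as np,cv2
from rig import r
from scipy.spatial.transform import Rotation as R
def cam(n):
    m=r.camera_model(n);K=np.array(m["camera_matrix"],float)
    if "mount" in m:
        s=r.read_state();T=np.eye(4);T[:3,:3]=R.from_rotvec(s["tool_rot"]).as_matrix();T[:3,3]=s["eef_pos"]
        C=T@np.array(m["mount"]);Rw=C[:3,:3].T;return K,Rw,-Rw@C[:3,3]
    return K,R.from_rotvec(np.ravel(m["rvec"])).as_matrix(),np.ravel(m["tvec"]).astype(float)
def ray(c,px):
    K,Rw,t=c;d=Rw.T@np.linalg.solve(K,[px[0],px[1],1]);return -Rw.T@t,d/np.linalg.norm(d)
def onz(c,px,z):
    o,d=ray(c,px);return o+d*(z-o[2])/d[2]
def tri(c1,p1,c2,p2):
    A=[];b=[]
    for c,p in((c1,p1),(c2,p2)):
        o,d=ray(c,p);P=np.eye(3)-np.outer(d,d);A.append(P);b.append(P@o)
    x=np.linalg.lstsq(np.vstack(A),np.hstack(b),rcond=None)[0]
    return x,[np.linalg.norm(a@x-bb)*1e3 for a,bb in zip(A,b)]
def proj(c,X):
    K,Rw,t=c;p=K@(Rw@np.asarray(X)+t);return p[:2]/p[2]
E
cat > a.py <<'E'
from h import *
s=r.read_state();print(s["t"],s["eef_pos"],s["tool_rot"])
C={n:cam(n) for n in("top","side")}
ims=[r.read_camera(n) for n in("top","side")]
cv2.imwrite("pics/top0.png",ims[0]);cv2.imwrite("pics/side0.png",ims[1])
for n in C:print(n,"campos",-C[n][1].T@C[n][2])
for l in["rack","tub_floor","board_edge","rack_seat","lid","lid_grip","lid_edge","filter_tall","shelf","mat","spray_can","bearing","tin_cup"]:
    D={}
    for n in C:
        q=r.spot_point(n,l)
        if q:D[n]=q[0]["pixel"];print(l,n,np.round(q[0]["pixel"],1),round(q[0]["confidence"],2),end=' ')
    if len(D)==2:print(*[np.round(v,4) for v in tri(C["top"],D["top"],C["side"],D["side"])],end=' ')
    if "top" in D:print("z0",np.round(onz(C["top"],D["top"],0),4),end='')
    print()
E
python3 a.py
```

```text
pics
0.0 [ 0.18067747 -0.492209    0.23045871] [-3.09120514e+00 -5.49378319e-01  5.12472695e-04]
top campos [0.45306693 0.00348833 1.22015331]
side campos [ 1.23566872 -0.39353489  0.71853434]
rack side [339.6 201.1] 0.91 

board_edge top [117.5 212.3] 0.72 board_edge side [337.6 133.2] 0.85 [0.5309 0.3139 0.2009] [5.1562 5.1562] z0 [0.5498 0.3805 0.    ]
rack_seat side [348.5 155.3] 0.88 
lid top [131.9 220.5] 0.76 z0 [0.5294 0.3414 0.    ]
lid_grip top [124.8 247.7] 0.82 lid_grip side [160.1 249.6] 0.25 [0.4681 0.0539 0.0563] [274.3047 274.3047] z0 [0.4587 0.3554 0.    ]

filter_tall top [357.4 214.6] 0.92 filter_tall side [164.4 248.9] 0.7 [ 0.5579 -0.2258  0.0588] [6.9179 6.9179] z0 [ 0.5605 -0.2442  0.    ]
shelf top [381.7 216. ] 0.68 shelf side [130.3 281.9] 0.91 [ 0.5586 -0.3095 -0.0049] [1.2211 1.2211] z0 [ 0.5585 -0.307   0.    ]
mat top [260.4 228.7] 0.95 mat side [238.8 225.6] 0.84 [ 0.5167  0.0051 -0.0049] [1.5388 1.5388] z0 [0.5172 0.0064 0.    ]
spray_can top [247.9 151.1] 0.67 spray_can side [289.6 264.9] 0.98 [0.7162 0.0385 0.0061] [7.2017 7.2017] z0 [0.7214 0.0449 0.    ]
bearing top [302.9 151.2] 0.86 z0 [ 0.7248 -0.1006  0.    ]
tin_cup top [226.8 154.9] 0.93 tin_cup side [310.2 255.9] 0.82 [ 0.7095  0.0996 -0.0022] [1.2672 1.2672] z0 [0.7097 0.1005 0.    ]
```

View pics/top0.png

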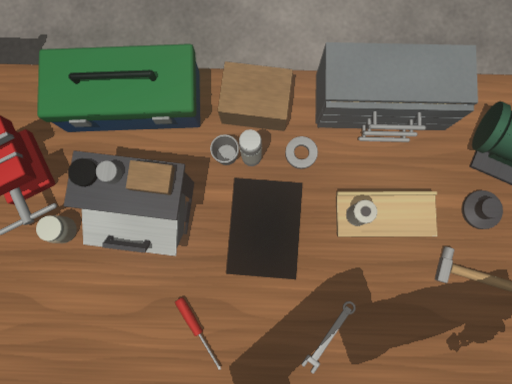

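View pics/side0.png

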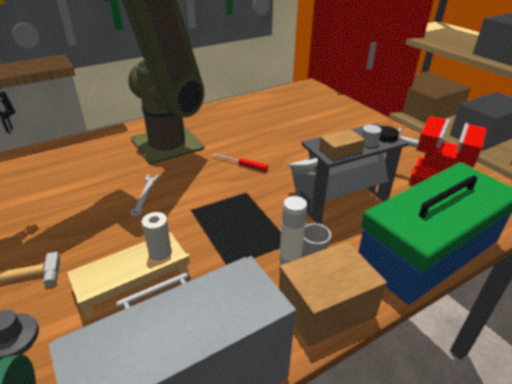

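Top view: the lid is at about (130,232) with its handle at (125,245), the dark board is above it at (130,185), the mat at (265,228) has its long side along world x, and the tall filter is at (365,212) on the shelf. The side view agrees. I'll move the wrist over to the rack.

Request:
move_arm(
  rows=[
    {"tx": 0.8,"ty": 0.9,"tz": 0.8,"rz": 0.733},
    {"tx": 0.8,"ty": 0.9,"tz": 0.8,"rz": 0.733},
    {"tx": 0.8,"ty": 0.9,"tz": 0.8,"rz": 0.733},
    {"tx": 0.8,"ty": 0.9,"tz": 0.8,"rz": 0.733},
    {"tx": 0.8,"ty": 0.9,"tz": 0.8,"rz": 0.733},
    {"tx": 0.8,"ty": 0.9,"tz": 0.8,"rz": 0.733},
    {"tx": 0.8,"ty": 0.9,"tz": 0.8,"rz": 0.733},
  ],
  hand=0.2,
)

```text
$.rows[0]: bad value
```

Run:
```python
from h import *
s=r.read_state();print(s["t"],s["eef_pos"],s["joint_positions"],s["finger_gap"])
print(np.round(R.from_rotvec(s["tool_rot"]).as_matrix(),2));m=r.camera_model("wrist");print(np.round(m["mount"],3),m["camera_matrix"],r.grip_point_offset)
im=cv2.imread("pics/top0.png")
cv2.imwrite("pics/crop0.png",cv2.resize(im[140:270,50:210],None,fx=4.9,fy=4.6,interpolation=cv2.INTER_CUBIC))
```

```text
1.4 [ 0.1808997  -0.49278685  0.23128598] [-1.21898157e+00  2.60000288e-01 -1.38147951e-01  1.17275330e+00
  1.26881110e-05  1.57080675e+00] 0.08553528271895679
[[ 0.94  0.34 -0.  ]
 [ 0.34 -0.94  0.  ]
 [ 0.   -0.   -1.  ]]
[[ 0.    -0.961 -0.277  0.071]
 [ 1.     0.     0.    -0.   ]
 [ 0.    -0.277  0.961 -0.143]
 [ 0.     0.     0.     1.   ]] [[282.98455111   0.         259.08371433]
 [  0.         282.98455111 192.91116378]
 [  0.           0.           1.        ]] 0.0187
```

View pics/crop0.png

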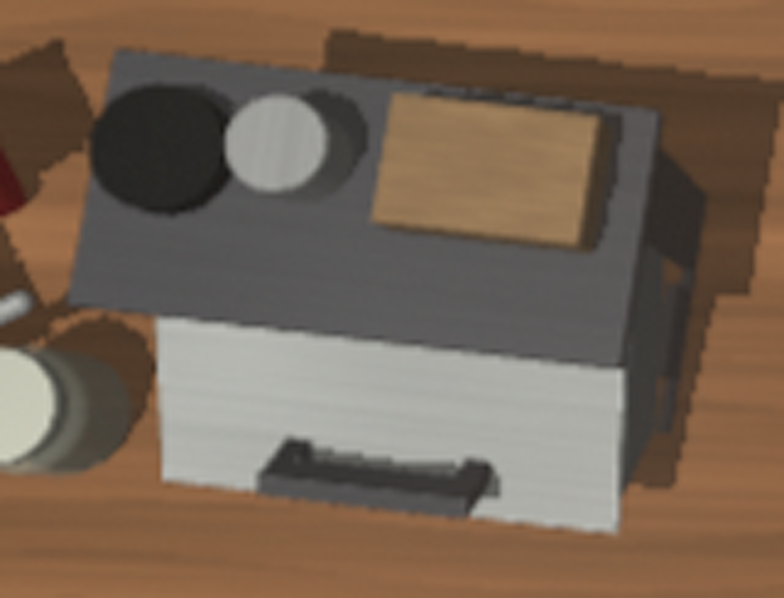

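The crop shows the board's top corners at about (70,303), (622,366), (660,110) and (115,48), and the lid's near corners at (163,480) and (616,532). These are crop pixels. I'll fit the rack pose from them. The move was refused, probably because all six numbers are required.

```bash
cat >> h.py <<'E'
def pose2(p,X): # stand/planar frame (x,y,yaw) -> world
    X=np.atleast_2d(X);c,s_=np.cos(p[2]),np.sin(p[2])
    return np.c_[p[0]+c*X[:,0]-s_*X[:,1],p[1]+s_*X[:,0]+c*X[:,1],X[:,2]]
SEAT=np.array([.0146,0,.1567])
def lidpt(P,a=30,e=SEAT):  # lid point in stand frame at lean a deg
    a=np.radians(a);ax=np.array([np.cos(a),0,np.sin(a)]);az=np.array([-np.sin(a),0,np.cos(a)])
    P=np.atleast_2d(P)-np.array([.0735,0,.009])
    return e+P[:,:1]*ax+P[:,1:2]*np.array([0,1,0])+P[:,2:]*az
E
python3 - <<'E'
from h import *
from scipy.optimize import least_squares as ls
c=cam("top")
f=lambda u,v:(50+(u+.5)/4.9-.5,140+(v+.5)/4.6-.5)
px=np.array([f(70,303),f(622,366),f(660,110),f(115,48),f(163,480),f(616,532)])
X=np.vstack([[[-.037,.125,.208],[-.037,-.125,.208],[.088,-.125,.208],[.088,.125,.208]],lidpt([[-.0735,.113,.014],[-.0735,-.113,.014]])])
g=lambda p:(np.array([proj(c,x) for x in pose2(p,X)])-px).ravel()
s=ls(g,[.55,.33,-.07],loss="soft_l1");print(s.x,np.degrees(s.x[2]));print(np.round(s.fun.reshape(-1,2),2))
p=s.x
print("grip",pose2(p,lidpt([-.045,0,.043])),"seat",pose2(p,SEAT), "grip px",proj(c,pose2(p,lidpt([-.045,0,.043]))[0]))
for y in(.05,-.05):print(proj(c,pose2(p,lidpt([-.051,y,.054]))[0]))
def quad(l,n="top"):
    r.read_camera(n);q=r.cut_out(n,l)[0];m=q["mask"].astype(np.uint8);return cv2.minAreaRect(np.argwhere(m)[:,::-1].astype(np.float32)),q["confidence"]
for l,z in(("mat",.003),("shelf",.05)):
    q,cf=quad(l);b=cv2.boxPoints(q);w=np.array([onz(c,v,z) for v in b]);print(l,cf,np.round(w[:,:2],4).tolist(),w.mean(0)[:2])
E
```

```text
[ 0.56929835  0.30825849 -0.09498454] -5.4422131786886165
[[-1.02  0.31]
 [ 0.    0.59]
 [ 0.49 -0.3 ]
 [-0.21 -0.2 ]
 [ 0.08 -0.36]
 [ 0.5  -0.06]]
grip [[0.46474775 0.31821915 0.12689486]] seat [[0.58383254 0.3068738  0.1567    ]] grip px [125.23437288 244.83541914]
[102.30578084 246.75466192]
[145.11615961 252.10754805]
mat 0.6 [[0.4012, 0.0935], [0.6521, 0.0803], [0.6406, -0.1038], [0.3908, -0.0857]] [ 0.52116723 -0.00389897]Traceback (most recent call last):
  File "<stdin>", line 15, in <module>
  File "<stdin>", line 13, in quad
IndexError: list index out of range
```

Request:
move_arm(
  rows=[
    {"tx": 0.8,"ty": 0.9,"tz": 0.8,"rx": 0,"ry": 0,"rz": 0.733},
    {"tx": 0.8,"ty": 0.9,"tz": 0.8,"rx": 0,"ry": 0,"rz": 0.733},
    {"tx": 0.8,"ty": 0.9,"tz": 0.8,"rx": 0,"ry": 0,"rz": 0.733},
    {"tx": 0.8,"ty": 0.9,"tz": 0.8,"rx": 0,"ry": 0,"rz": 0.733},
    {"tx": 0.8,"ty": 0.9,"tz": 0.8,"rx": 0,"ry": 0,"rz": 0.733},
    {"tx": 0.8,"ty": 0.9,"tz": 0.8,"rx": 0,"ry": 0,"rz": 0.733},
    {"tx": 0.8,"ty": 0.9,"tz": 0.8,"rx": 0,"ry": 0,"rz": 0.733},
  ],
  hand=0.2,
)

```text
t: 2.48
eef_pos: [0.3831, -0.2667, 0.4333]
tool_rot: [2.803, 1.41, 0.004]
contact_force: [-0.6, -1.3, 0.7]
finger_gap: 0.051
grip_force: 0.0
```

```bash
cat >> h.py <<'E'
RACK=np.array([0.5693,0.3083,-0.0950])
def rz(a):return R.from_euler("z",a)
def toolR(z,y): 
    z=np.array(z)/np.linalg.norm(z);y=np.array(y)/np.linalg.norm(y);return np.c_[np.cross(y,z),y,z]
def delta(gp,Rm,off=.0187):
    """print the shift/turn units from the present pose to grasp point gp, tool matrix Rm (world)"""
    s=r.read_state();t=np.asarray(gp)+off*Rm[:,2]-s["eef_pos"]
    rv=(R.from_matrix(Rm)*R.from_rotvec(s["tool_rot"]).inv()).as_rotvec()
    print("t",round(s["t"],2),"shift",np.round(t/.25,3),"turn",np.round(rv/np.radians(45),3),"mm",np.round(t*1e3,1),"deg",np.round(np.degrees(rv),1))
def stand(v):return rz(RACK[2]).apply(v)
def lidgrasp(a,back=0,e=SEAT,P=(-.045,0,.043),sgn=1):
    A=np.radians(a);zz=stand([-np.sin(A),0,np.cos(A)]);xx=stand([np.cos(A),0,np.sin(A)])
    return pose2(RACK,lidpt(P,a,e))[0]+back*zz,toolR(-zz,sgn*xx)
E
python3 - <<'E'
from h import *
s=r.read_state();print(s["joint_positions"])
delta(*lidgrasp(30,.10))
E
```

```text
[-6.08298490e-01  1.52324135e-01  2.44209640e-01  1.65817851e+00
  3.09528884e-04  1.60115774e+00]
t 2.48 shift [ 0.165  2.355 -0.944] turn [-0.24  -0.624  0.676] mm [  41.2  588.8 -236. ] deg [-10.8 -28.1  30.4]
```

Request:
move_arm(
  rows=[
    {"tx": 0.05,"ty": 0.98,"tz": -0.1,"rx": -0.08,"ry": -0.208,"rz": 0.225},
    {"tx": 0.05,"ty": 0.98,"tz": -0.1,"rx": -0.08,"ry": -0.208,"rz": 0.225},
    {"tx": 0.05,"ty": 0.98,"tz": -0.1,"rx": -0.08,"ry": -0.208,"rz": 0.225},
    {"tx": 0.05,"ty": 0.98,"tz": -0.1,"rx": -0.08,"ry": -0.208,"rz": 0.225},
  ],
)

```text
t: 2.98
eef_pos: [0.3923, -0.0222, 0.4054]
tool_rot: [2.561, 1.575, 0.177]
contact_force: [0.5, 0.8, -0.0]
finger_gap: 0.0511
grip_force: 0.0
```

Request:
move_arm(
  rows=[
    {"tx": 0.05,"ty": 0.8,"tz": -0.2,"rx": -0.08,"ry": -0.208,"rz": 0.225},
    {"tx": 0.05,"ty": 0.8,"tz": -0.2,"rx": -0.08,"ry": -0.208,"rz": 0.225},
    {"tx": 0.05,"ty": 0.8,"tz": -0.2,"rx": -0.08,"ry": -0.208,"rz": 0.225},
    {"tx": 0.05,"ty": 0.8,"tz": -0.2,"rx": -0.08,"ry": -0.208,"rz": 0.225},
  ],
)

```text
t: 3.48
eef_pos: [0.4048, 0.179, 0.354]
tool_rot: [2.291, 1.722, 0.336]
contact_force: [0.1, -0.6, 0.1]
finger_gap: 0.0517
grip_force: 0.0
```

Request:
move_arm(
  rows=[
    {"tx": 0.065,"ty": 0.575,"tz": -0.6,"rx": -0.08,"ry": -0.208,"rz": 0.225},
    {"tx": 0.065,"ty": 0.575,"tz": -0.6,"rx": -0.08,"ry": -0.208,"rz": 0.225},
    {"tx": 0.065,"ty": 0.575,"tz": -0.6,"rx": -0.08,"ry": -0.208,"rz": 0.225},
    {"tx": 0.065,"ty": 0.575,"tz": -0.6,"rx": -0.08,"ry": -0.208,"rz": 0.225},
    {"tx": 0.065,"ty": 0.575,"tz": -0.6,"rx": -0.08,"ry": -0.208,"rz": 0.225},
  ],
)

```text
t: 4.1
eef_pos: [0.422, 0.3197, 0.2049]
tool_rot: [2.015, 1.822, 0.481]
contact_force: [0.4, 0.1, -0.1]
finger_gap: 0.0516
grip_force: 0.0
```

Run:
```python
from h import *
c=cam("wrist");im=r.read_camera("wrist");g=[proj(c,x) for x in pose2(RACK,lidpt([[-.045,0,.054],[-.039,.05,.054],[-.051,.05,.054],[-.051,-.05,.054],[-.039,-.05,.054],[-.0735,.113,.014],[-.0735,-.113,.014]]))]
print(np.round(g,1).tolist())
print([(q["pixel"],q["confidence"]) for q in r.spot_point("wrist","lid_grip")][:2], proj(c,pose2(RACK,lidpt([-.045,0,.043]))[0]))
for p in g:cv2.circle(im,tuple(np.round(p).astype(int).tolist()),2,(0,0,255),-1)
cv2.imwrite("pics/w1.png",im)
delta(*lidgrasp(30,.10))
top=cam("top")
w=np.array([onz(top,p,.003) for p in[(234,179),(302,182),(297,277),(228,273)]]);print(np.round(w,4),w.mean(0))
c2=[(337,193),(436,192),(437,236),(338,236)]
print(np.round([onz(top,p,.05) for p in c2],4)); print(r.read_state()["joint_positions"])
```

```text
[[256.4, 198.4], [263.8, 136.1], [248.1, 136.2], [249.8, 253.6], [263.7, 253.6], [222.3, 55.9], [230.9, 288.6]]
[([252.0, 188.8], 0.86)] [256.56773619 194.58248889]
t 4.2 shift [ 0.006  0.009 -0.04 ] turn [-0.004 -0.005  0.009] mm [  1.4   2.2 -10. ] deg [-0.2 -0.2  0.4]
[[ 0.6452  0.079   0.003 ]
 [ 0.6418 -0.0992  0.003 ]
 [ 0.3968 -0.09    0.003 ]
 [ 0.4019  0.0861  0.003 ]] [ 0.52145075 -0.00598927  0.003     ]
[[ 0.609  -0.1832  0.05  ]
 [ 0.618  -0.4301  0.05  ]
 [ 0.5084 -0.43    0.05  ]
 [ 0.5017 -0.1861  0.05  ]]
[ 0.90306728  0.08143678 -0.56075674  0.62894512 -0.43135406  2.51011346]
```

View pics/w1.png

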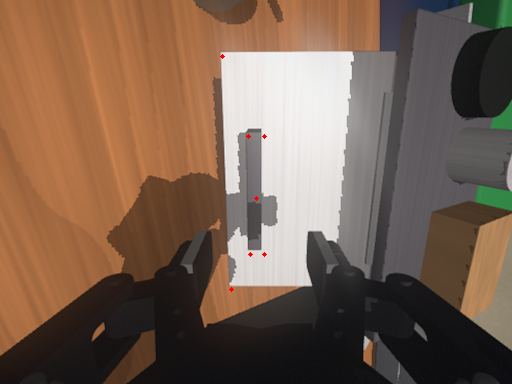

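The bar shows at columns 247–262, rows 129–249, which is about 4 mm further towards +y than predicted. The rack's y therefore needs about +3 mm. The fingers straddle the bar correctly, so I'll approach and grip.

Request:
move_arm(
  rows=[
    {"tx": 0.06,"ty": 0.0,"tz": -0.13,"rx": 0,"ry": 0,"rz": 0.0},
    {"tx": 0.12,"ty": 0.0,"tz": -0.25,"rx": 0,"ry": 0,"rz": 0.005},
    {"tx": 0.17,"ty": 0.0,"tz": -0.33,"rx": 0,"ry": -0.004,"rz": 0.009},
    {"tx": 0.2,"ty": 0.0,"tz": -0.38,"rx": -0.004,"ry": -0.005,"rz": 0.009},
    {"tx": 0.2,"ty": 0.0,"tz": -0.38,"rx": -0.004,"ry": -0.005,"rz": 0.009},
    {"tx": 0.2,"ty": 0.0,"tz": -0.38,"rx": -0.004,"ry": -0.005,"rz": 0.009},
  ],
)

```text
t: 4.95
eef_pos: [0.4726, 0.3212, 0.1126]
tool_rot: [2.006, 1.826, 0.491]
contact_force: [-0.3, -0.0, 0.2]
finger_gap: 0.0513
grip_force: 0.0
```

Request:
move_arm(
  rows=[
    {"tx": 0,"ty": 0,"tz": 0,"rx": 0,"ry": 0,"rz": 0},
    {"tx": 0,"ty": 0,"tz": 0,"rx": 0,"ry": 0,"rz": 0},
    {"tx": 0,"ty": 0,"tz": 0,"rx": 0,"ry": 0,"rz": 0},
    {"tx": 0,"ty": 0,"tz": 0,"rx": 0,"ry": 0,"rz": 0},
    {"tx": 0,"ty": 0,"tz": 0,"rx": 0,"ry": 0,"rz": 0},
  ],
  hand=-1,
  grip_force=70,
)

```text
t: 5.58
eef_pos: [0.4717, 0.3214, 0.1118]
tool_rot: [2.006, 1.828, 0.49]
contact_force: [-5.3, -0.1, 5.0]
finger_gap: 0.0111
grip_force: 69.2
```

```bash
sed -i 's/^RACK=.*/RACK=np.array([0.5696,0.3113,-0.0950])/' h.py
python3 - <<'E'
from h import *
for a in (30,25,20,15,9,7): print(a,end=' ');delta(*lidgrasp(a))
E
```

```text
30 t 5.58 shift [ 0.011 -0.004 -0.005] turn [-0.001 -0.001 -0.003] mm [ 2.7 -1.  -1.1] deg [-0.  -0.  -0.2]
25 t 5.58 shift [-0.004 -0.003  0.035] turn [ 0.01   0.11  -0.003] mm [-0.9 -0.7  8.7] deg [ 0.4  4.9 -0.2]
20 t 5.58 shift [-0.015 -0.002  0.075] turn [ 0.02   0.22  -0.003] mm [-3.6 -0.4 18.7] deg [ 0.9  9.9 -0.2]
15 t 5.58 shift [-0.022 -0.001  0.116] turn [ 0.03   0.331 -0.003] mm [-5.5 -0.2 29. ] deg [ 1.4 14.9 -0.2]
9 t 5.58 shift [-0.026 -0.001  0.166] turn [ 0.043  0.464 -0.003] mm [-6.5 -0.2 41.4] deg [ 1.9 20.9 -0.1]
7 t 5.58 shift [-0.026 -0.001  0.182] turn [ 0.047  0.508 -0.003] mm [-6.5 -0.1 45.6] deg [ 2.1 22.9 -0.1]
```

Request:
move_arm(
  rows=[
    {"tx": -0.008,"ty": 0,"tz": 0.02,"rx": 0.005,"ry": 0.055,"rz": 0},
    {"tx": -0.015,"ty": 0.001,"tz": 0.04,"rx": 0.01,"ry": 0.11,"rz": 0},
    {"tx": -0.021,"ty": 0.001,"tz": 0.06,"rx": 0.015,"ry": 0.165,"rz": 0},
    {"tx": -0.026,"ty": 0.002,"tz": 0.08,"rx": 0.02,"ry": 0.22,"rz": 0},
    {"tx": -0.03,"ty": 0.002,"tz": 0.1,"rx": 0.025,"ry": 0.275,"rz": 0},
    {"tx": -0.033,"ty": 0.003,"tz": 0.121,"rx": 0.03,"ry": 0.33,"rz": 0},
    {"tx": -0.035,"ty": 0.003,"tz": 0.146,"rx": 0.036,"ry": 0.4,"rz": 0},
    {"tx": -0.037,"ty": 0.003,"tz": 0.171,"rx": 0.043,"ry": 0.465,"rz": 0},
    {"tx": -0.037,"ty": 0.003,"tz": 0.171,"rx": 0.043,"ry": 0.465,"rz": 0},
    {"tx": -0.037,"ty": 0.003,"tz": 0.171,"rx": 0.043,"ry": 0.465,"rz": 0},
  ],
)

```text
t: 6.82
eef_pos: [0.4632, 0.3217, 0.1539]
tool_rot: [2.232, 2.034, 0.16]
contact_force: [0.8, -0.1, 0.1]
finger_gap: 0.0108
grip_force: 69.0
```

Run:
```python
from h import *
s=r.read_state();print(s["joint_positions"],s["finger_gap"],s["contact_force"])
delta(*lidgrasp(9))
c=cam("wrist");im=r.read_camera("wrist");cv2.imwrite("pics/w2.png",im)
```

```text
[ 0.66900303  0.28943271 -0.32061114  0.8465602  -0.10912473  2.32632559] 0.010759751394728017 [ 0.77409569 -0.07754341  0.10547519]
t 6.83 shift [ 0.008 -0.002 -0.002] turn [ 0.001  0.001 -0.003] mm [ 2.  -0.5 -0.6] deg [ 0.   0.  -0.1]
```

View pics/w2.png

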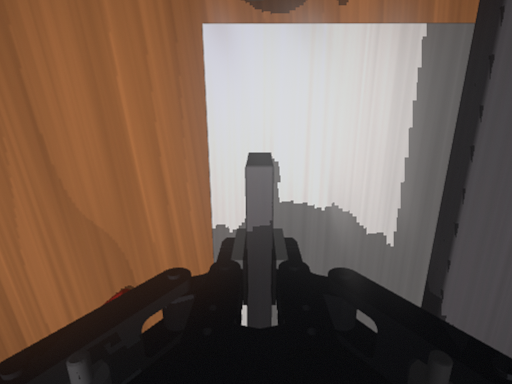

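The lid is tipped to about 9°, the bar sits square between the pads, and the wrist force is near zero. Next I'll draw it out in its own plane and then level.

Request:
move_arm(
  rows=[
    {"tx": -0.03,"ty": 0.003,"tz": -0.004,"rx": 0,"ry": 0,"rz": 0},
    {"tx": -0.08,"ty": 0.008,"tz": -0.012,"rx": 0,"ry": 0,"rz": 0},
    {"tx": -0.16,"ty": 0.015,"tz": -0.025,"rx": 0,"ry": 0,"rz": 0},
    {"tx": -0.26,"ty": 0.025,"tz": -0.025,"rx": 0,"ry": 0,"rz": 0},
    {"tx": -0.38,"ty": 0.035,"tz": -0.02,"rx": 0.0,"ry": 0.05,"rz": 0},
    {"tx": -0.44,"ty": 0.03,"tz": 0.1,"rx": 0.01,"ry": 0.1,"rz": 0.05},
    {"tx": -0.44,"ty": -0.05,"tz": 0.22,"rx": 0.02,"ry": 0.2,"rz": 0.15},
    {"tx": -0.44,"ty": -0.2,"tz": 0.3,"rx": 0.02,"ry": 0.2,"rz": 0.3},
    {"tx": -0.4,"ty": -0.35,"tz": 0.3,"rx": 0.02,"ry": 0.2,"rz": 0.5},
    {"tx": -0.4,"ty": -0.5,"tz": 0.3,"rx": 0.02,"ry": 0.2,"rz": 0.7},
    {"tx": -0.4,"ty": -0.6,"tz": 0.3,"rx": 0.02,"ry": 0.2,"rz": 0.85},
    {"tx": -0.4,"ty": -0.6,"tz": 0.3,"rx": 0.02,"ry": 0.2,"rz": 0.85},
  ],
)

```text
t: 8.38
eef_pos: [0.3617, 0.1704, 0.2292]
tool_rot: [-1.489, -2.72, -0.05]
contact_force: [0.5, 0.7, -2.9]
finger_gap: 0.0106
grip_force: 69.1
```

```bash
cat >> h.py <<'E'
def matgrasp(h):
    a=np.radians(87.5);x=np.array([np.cos(a),np.sin(a),0]);g=np.array([.521,-.005,0])-.045*x;g[2]=h;return g,toolR([0,0,-1],x)
E
python3 - <<'E'
from h import *
s=r.read_state();print(np.round(s["joint_positions"],2),s["contact_force"],s["finger_gap"])
delta(*matgrasp(.10))
c=cam("top");r.read_camera("top");print([(q["pixel"],q["confidence"]) for q in r.spot_point("top","lid")][:2])
E
```

```text
[ 0.4   0.05 -0.41  1.12  0.05  1.4 ] [ 0.46933377  0.70048294 -2.89956308] 0.010617796742172862
t 8.38 shift [ 0.63  -0.881 -0.591] turn [-0.044 -0.053  1.22 ] mm [ 157.4 -220.4 -147.9] deg [-2.  -2.4 54.9]
[([169.3, 274.7], 0.72)]
```

Request:
move_arm(
  rows=[
    {"tx": 0.1,"ty": -0.2,"tz": -0.05,"rx": -0.01,"ry": -0.01,"rz": 0.2},
    {"tx": 0.2,"ty": -0.4,"tz": -0.1,"rx": -0.02,"ry": -0.02,"rz": 0.4},
    {"tx": 0.35,"ty": -0.6,"tz": -0.2,"rx": -0.03,"ry": -0.03,"rz": 0.6},
    {"tx": 0.5,"ty": -0.8,"tz": -0.3,"rx": -0.04,"ry": -0.05,"rz": 0.8},
    {"tx": 0.63,"ty": -0.88,"tz": -0.45,"rx": -0.04,"ry": -0.05,"rz": 1.0},
    {"tx": 0.63,"ty": -0.88,"tz": -0.59,"rx": -0.04,"ry": -0.05,"rz": 1.0},
    {"tx": 0.63,"ty": -0.88,"tz": -0.59,"rx": -0.04,"ry": -0.05,"rz": 1.0},
  ],
)

```text
t: 9.35
eef_pos: [0.5178, -0.0472, 0.0785]
tool_rot: [-0.333, -3.115, -0.011]
contact_force: [-0.3, 0.4, -3.5]
finger_gap: 0.0107
grip_force: 69.2
```

Run:
```python
from h import *
delta(*matgrasp(.047))
c=cam("wrist");im=r.read_camera("wrist");cv2.imwrite("pics/w3.png",im)
for w in([.625,.08,.003],[.396,.085,.003]):print(proj(c,w))
```

```text
t 9.35 shift [ 0.005 -0.011 -0.201] turn [-0.009 -0.012  0.215] mm [  1.2  -2.7 -50.2] deg [-0.4 -0.5  9.7]
[423.1615136  285.52754091]
[410.66819937  -6.41657545]
```

View pics/w3.png

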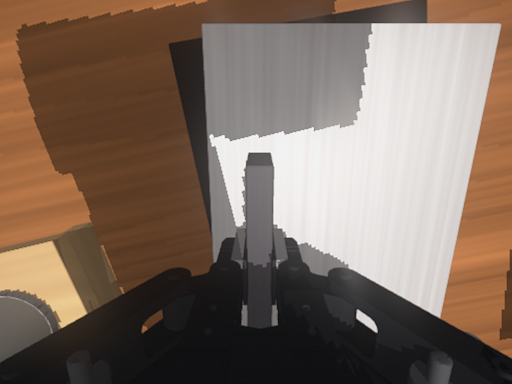

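Request:
move_arm(
  rows=[
    {"tx": 0.005,"ty": -0.011,"tz": -0.05,"rx": -0.009,"ry": -0.012,"rz": 0.21},
    {"tx": 0.005,"ty": -0.011,"tz": -0.11,"rx": -0.009,"ry": -0.012,"rz": 0.21},
    {"tx": 0.005,"ty": -0.011,"tz": -0.15,"rx": -0.009,"ry": -0.012,"rz": 0.21},
    {"tx": 0.005,"ty": -0.011,"tz": -0.175,"rx": -0.009,"ry": -0.012,"rz": 0.21},
    {"tx": 0.005,"ty": -0.011,"tz": -0.186,"rx": -0.009,"ry": -0.012,"rz": 0.21},
    {"tx": 0.005,"ty": -0.011,"tz": -0.192,"rx": -0.009,"ry": -0.012,"rz": 0.21},
    {"tx": 0.005,"ty": -0.011,"tz": -0.192,"rx": -0.009,"ry": -0.012,"rz": 0.21},
  ],
)

```text
t: 10.28
eef_pos: [0.5219, -0.0512, 0.0337]
tool_rot: [0.076, 3.132, 0.001]
contact_force: [-0.1, -0.0, -3.3]
finger_gap: 0.0107
grip_force: 69.1
```

Request:
move_arm(
  rows=[
    {"tx": 0,"ty": 0,"tz": -0.008,"rx": 0,"ry": 0,"rz": 0},
    {"tx": 0,"ty": 0,"tz": -0.014,"rx": 0,"ry": 0,"rz": 0},
    {"tx": 0,"ty": 0,"tz": -0.016,"rx": 0,"ry": 0,"rz": 0},
    {"tx": 0,"ty": 0,"tz": -0.016,"rx": 0,"ry": 0,"rz": 0},
  ],
)

```text
t: 10.78
eef_pos: [0.5219, -0.0511, 0.0298]
tool_rot: [0.075, 3.132, 0.001]
contact_force: [0.3, 0.9, -0.6]
finger_gap: 0.011
grip_force: 69.7
```

Contact has begun. One more millimetre, then release.

Request:
move_arm(
  rows=[
    {"tx": 0,"ty": 0,"tz": -0.004,"rx": 0,"ry": 0,"rz": 0},
    {"tx": 0,"ty": 0,"tz": -0.006,"rx": 0,"ry": 0,"rz": 0},
    {"tx": 0,"ty": 0,"tz": -0.006,"rx": 0,"ry": 0,"rz": 0},
  ],
)

```text
t: 11.15
eef_pos: [0.5222, -0.0512, 0.0293]
tool_rot: [0.075, 3.131, 0.001]
contact_force: [-0.8, 0.4, 7.6]
finger_gap: 0.0103
grip_force: 71.1
```

Request:
move_arm(
  rows=[
    {"tx": 0,"ty": 0,"tz": 0,"rx": 0,"ry": 0,"rz": 0},
    {"tx": 0,"ty": 0,"tz": 0,"rx": 0,"ry": 0,"rz": 0},
    {"tx": 0,"ty": 0,"tz": 0,"rx": 0,"ry": 0,"rz": 0},
    {"tx": 0,"ty": 0,"tz": 0,"rx": 0,"ry": 0,"rz": 0},
  ],
  hand=0,
)

```text
t: 11.65
eef_pos: [0.5216, -0.0511, 0.0279]
tool_rot: [0.075, 3.133, 0.001]
contact_force: [0.1, -0.4, 0.5]
finger_gap: 0.0427
grip_force: 0.0
```

Request:
move_arm(
  rows=[
    {"tx": 0,"ty": 0,"tz": 0.1,"rx": 0,"ry": 0,"rz": 0},
    {"tx": 0,"ty": 0,"tz": 0.3,"rx": 0,"ry": 0,"rz": 0},
    {"tx": 0,"ty": 0,"tz": 0.55,"rx": 0,"ry": 0,"rz": 0},
    {"tx": -0.1,"ty": 0.1,"tz": 0.8,"rx": 0,"ry": 0,"rz": 0},
    {"tx": -0.3,"ty": 0.3,"tz": 1,"rx": 0,"ry": 0,"rz": 0},
    {"tx": -0.5,"ty": 0.5,"tz": 1,"rx": 0,"ry": 0,"rz": 0},
    {"tx": -0.5,"ty": 0.5,"tz": 1,"rx": 0,"ry": 0,"rz": 0},
  ],
)

```text
t: 12.52
eef_pos: [0.395, 0.0752, 0.2792]
tool_rot: [0.074, 3.131, 0.002]
contact_force: [0.4, 0.1, -0.9]
finger_gap: 0.043
grip_force: 0.0
```

Run:
```python
from h import *
top=cam("top");im=r.read_camera("top")
cv2.imwrite("pics/t2.png",cv2.resize(im[120:290,50:450],None,fx=2,fy=2,interpolation=cv2.INTER_CUBIC))
T=dict(lid=.003,mat=.0,filter_tall=.05,shelf=0)
for l in T:
    q=r.spot_point("top",l)
    if q:print(l,q[0]["confidence"],onz(top,q[0]["pixel"],T[l]))
for l in("filter_mid","filter_short","filter_tall"):
    print(l,[(np.round(q["pixel"],1).tolist(),round(q["confidence"],2)) for q in r.spot_point("top",l)])
s=r.read_state();print(s["eef_pos"],np.round(s["joint_positions"],2))
```

```text
lid 0.73 [0.70701528 0.09752009 0.003     ]
filter_tall 0.59 [ 0.54348403 -0.22883653  0.05      ]
shelf 0.96 [ 0.5654569  -0.30398654  0.        ]
filter_mid [([120.0, 214.5], 0.69)]
filter_short [([157.8, 217.3], 0.93)]
filter_tall [([355.3, 219.6], 0.59)]
[0.39721671 0.0733398  0.27755066] [ 0.18  0.03 -0.3   1.24 -0.    0.23]
```

View pics/t2.png

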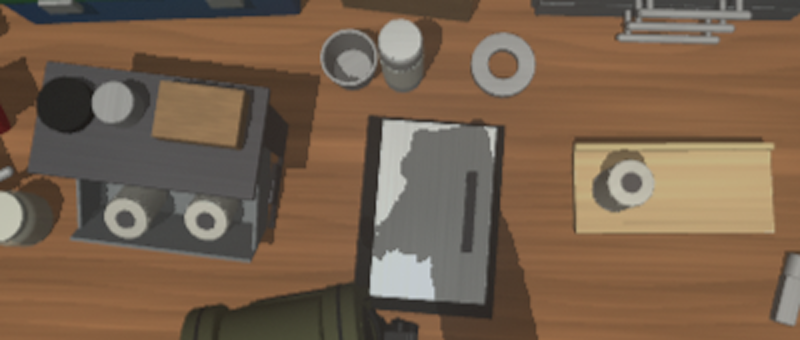

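The lid lies on the mat with its handle towards −y. The filter tops are at crop (128,217) and (207,219). I'll test which is which against the model.

```bash
cat >> h.py <<'E'
def tub(P):
    P=np.atleast_2d(P);return pose2(RACK,np.array([0,0,.042])+P[:,:1]*[.866025,0,.5]+P[:,1:2]*[0,1,0]+P[:,2:]*[-.5,0,.866025])
def tubgrasp(y,h,x=-.038,sgn=1):
    return tub([x,y,h])[0],toolR(stand([.5,0,-.866025]),sgn*stand([0,1,0]))
E
python3 - <<'E'
from h import *
c=cam("top");cs=cam("side")
for y in(.046,-.046):
    for h in(.06,.08):print(y,h,np.round(proj(c,tub([-.038,y,h])[0]),1))
im=cv2.imread("pics/t2.png")
r.read_camera("top")
for l in("filter_mid","filter_short"):
    q=r.cut_out("top",l);print(l,[(q_["pixel"],q_["confidence"],np.argwhere(q_["mask"]).min(0).tolist(),np.argwhere(q_["mask"]).max(0).tolist()) for q_ in q])
# views: hover 150mm over tub along tub axis, tool y = +-tub y
for s in(1,-1):delta(*tubgrasp(0,.20,sgn=s))
E
```

```text
0.046 0.06 [114.3 225.5]
0.046 0.08 [111.4 229.2]
-0.046 0.06 [151.4 230.1]
-0.046 0.08 [149.1 233.9]
filter_mid [([114.8, 224.3], 0.69, [212, 102], [238, 133]), ([129.5, 195.4], 0.16, [150, 64], [249, 193])]
filter_short [([155.5, 224.6], 0.65, [217, 142], [239, 169])]
t 13.07 shift [ 0.198  0.998 -0.39 ] turn [-0.048 -0.656 -0.057] mm [ 49.6 249.6 -97.6] deg [ -2.2 -29.5  -2.6]
t 13.07 shift [ 0.198  0.998 -0.39 ] turn [-1.032  0.073  3.806] mm [ 49.6 249.6 -97.6] deg [-46.5   3.3 171.3]
```

Request:
move_arm(
  rows=[
    {"tx": 0.0,"ty": 0.2,"tz": 0.05,"rx": -0.01,"ry": -0.1,"rz": -0.01},
    {"tx": 0.0,"ty": 0.45,"tz": 0.05,"rx": -0.02,"ry": -0.25,"rz": -0.02},
    {"tx": 0.05,"ty": 0.7,"tz": -0.05,"rx": -0.04,"ry": -0.45,"rz": -0.04},
    {"tx": 0.15,"ty": 0.9,"tz": -0.2,"rx": -0.048,"ry": -0.656,"rz": -0.057},
    {"tx": 0.2,"ty": 0.99,"tz": -0.38,"rx": -0.048,"ry": -0.656,"rz": -0.057},
    {"tx": 0.2,"ty": 0.99,"tz": -0.38,"rx": -0.048,"ry": -0.656,"rz": -0.057},
    {"tx": 0.2,"ty": 0.99,"tz": -0.38,"rx": -0.048,"ry": -0.656,"rz": -0.057},
  ],
  hand=0.6,
)

```text
t: 13.95
eef_pos: [0.4469, 0.321, 0.183]
tool_rot: [0.123, 2.615, -0.035]
contact_force: [-0.4, 0.5, 0.6]
finger_gap: 0.0683
grip_force: 0.0
```

Run:
```python
from h import *
delta(*tubgrasp(0,.20))
c=cam("wrist");im=r.read_camera("wrist")
for l in("filter_mid","filter_short"):
    for f in (r.look_for,r.spot_point):
        print(l,f.__name__,[(np.round(q["pixel"],1).tolist(),round(q["confidence"],2)) for q in f("wrist",l)])
for y,h in((.046,.08),(-.046,.06)):
    p=proj(c,tub([-.038,y,h])[0]);b=proj(c,tub([-.038,y,0])[0]);print("pred top",p,"base",b)
    ring=[proj(c,tub([-.038+.027*np.cos(t),y+.027*np.sin(t),h])[0]) for t in np.linspace(0,6.28,40)]
    cv2.polylines(im,[np.round(ring).astype(np.int32)],True,(0,0,255),1)
cv2.imwrite("pics/w4.png",im)
```

```text
t 13.95 shift [-0.001  0.008 -0.012] turn [ 0.002  0.001 -0.001] mm [-0.3  2.  -3. ] deg [ 0.1  0.  -0. ]
filter_mid call [([260.1, 229.7], 0.71), ([310.2, 188.6], 0.56)]
filter_mid call [([297.1, 174.4], 0.8)]
filter_short call [([216.3, 180.2], 0.61), ([263.1, 229.2], 0.53)]
filter_short call [([219.8, 170.1], 0.93), ([150.5, 242.1], 0.6)]
pred top [311.43938559 189.4115622 ] base [299.38275483 171.29951825]
pred top [212.99236651 183.77410745] base [221.02811733 171.16925022]
```

View pics/w4.png

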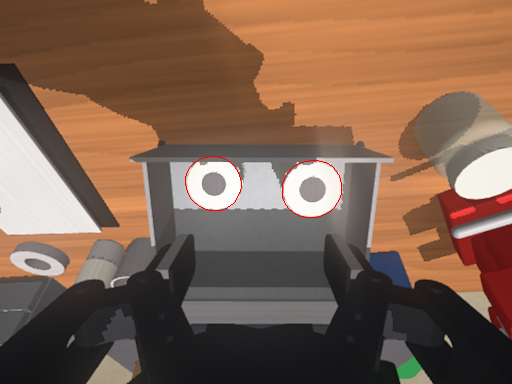

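The predicted rings lie on both tops (212,184) and (312,189). The middle filter is therefore on the +y side. I'll approach and grip it.

Request:
move_arm(
  rows=[
    {"tx": 0.016,"ty": 0.19,"tz": -0.012,"rx": 0,"ry": 0,"rz": 0},
    {"tx": 0.05,"ty": 0.187,"tz": -0.07,"rx": 0,"ry": 0,"rz": 0},
    {"tx": 0.1,"ty": 0.183,"tz": -0.16,"rx": 0,"ry": 0,"rz": 0},
    {"tx": 0.16,"ty": 0.177,"tz": -0.26,"rx": 0,"ry": 0,"rz": 0},
    {"tx": 0.22,"ty": 0.171,"tz": -0.367,"rx": 0,"ry": 0,"rz": 0},
    {"tx": 0.27,"ty": 0.167,"tz": -0.454,"rx": 0,"ry": 0,"rz": 0},
    {"tx": 0.299,"ty": 0.164,"tz": -0.504,"rx": 0,"ry": 0,"rz": 0},
    {"tx": 0.299,"ty": 0.164,"tz": -0.504,"rx": 0,"ry": 0,"rz": 0},
    {"tx": 0.299,"ty": 0.164,"tz": -0.504,"rx": 0,"ry": 0,"rz": 0},
  ],
)

```text
t: 15.32
eef_pos: [0.5217, 0.3628, 0.0582]
tool_rot: [0.123, 2.613, -0.032]
contact_force: [-0.5, 0.7, -0.1]
finger_gap: 0.0681
grip_force: 0.0
```

Request:
move_arm(
  rows=[
    {"tx": 0,"ty": 0,"tz": 0,"rx": 0,"ry": 0,"rz": 0},
    {"tx": 0,"ty": 0,"tz": 0,"rx": 0,"ry": 0,"rz": 0},
    {"tx": 0,"ty": 0,"tz": 0,"rx": 0,"ry": 0,"rz": 0},
    {"tx": 0,"ty": 0,"tz": 0,"rx": 0,"ry": 0,"rz": 0},
  ],
  hand=-1,
  grip_force=50,
)

```text
t: 15.82
eef_pos: [0.5215, 0.3627, 0.0585]
tool_rot: [0.122, 2.613, -0.032]
contact_force: [-3.8, -0.7, 6.1]
finger_gap: 0.0528
grip_force: 51.9
```

Run:
```python
from h import *
delta(*tubgrasp(.046,.058));s=r.read_state();print(np.round(s["joint_positions"],2))
```

```text
t 15.82 shift [ 0.    -0.002 -0.006] turn [-0.     0.004 -0.002] mm [ 0.1 -0.6 -1.5] deg [-0.   0.2 -0.1]
[ 0.81  0.4  -0.6   0.23 -0.4   0.83]
```

Request:
move_arm(
  rows=[
    {"tx": -0.03,"ty": 0.003,"tz": 0.052,"rx": 0,"ry": 0,"rz": 0},
    {"tx": -0.09,"ty": 0.009,"tz": 0.156,"rx": 0,"ry": 0,"rz": 0},
    {"tx": -0.17,"ty": 0.016,"tz": 0.294,"rx": 0,"ry": 0,"rz": 0},
    {"tx": -0.25,"ty": 0.024,"tz": 0.433,"rx": 0,"ry": 0,"rz": 0},
    {"tx": -0.33,"ty": -0.05,"tz": 0.57,"rx": 0,"ry": 0,"rz": 0},
    {"tx": -0.42,"ty": -0.2,"tz": 0.7,"rx": 0,"ry": 0,"rz": 0},
    {"tx": -0.46,"ty": -0.4,"tz": 0.75,"rx": 0,"ry": 0,"rz": 0},
    {"tx": -0.46,"ty": -0.6,"tz": 0.75,"rx": 0,"ry": 0,"rz": 0},
    {"tx": -0.46,"ty": -0.6,"tz": 0.75,"rx": 0,"ry": 0,"rz": 0},
  ],
)

```text
t: 16.95
eef_pos: [0.4034, 0.2081, 0.2429]
tool_rot: [0.125, 2.618, -0.038]
contact_force: [0.1, 0.1, -4.8]
finger_gap: 0.0531
grip_force: 55.4
```

```bash
cat >> h.py <<'E'
def shelfgrasp(x,y,h,yaw=.027):
    return np.array([x,y,h]),toolR([0,0,-1],[np.cos(yaw),np.sin(yaw),0])
E
python3 - <<'E'
from h import *
delta(*shelfgrasp(.558,-.30,.24))
E
```

```text
t 16.95 shift [ 0.618 -2.032 -0.086] turn [ 0.532  0.491 -1.799] mm [ 154.6 -508.1  -21.6] deg [ 23.9  22.1 -80.9]
```

Request:
move_arm(
  rows=[
    {"tx": 0.0,"ty": -0.25,"tz": 0.1,"rx": 0.06,"ry": 0.055,"rz": -0.2},
    {"tx": 0.0,"ty": -0.5,"tz": 0.1,"rx": 0.118,"ry": 0.109,"rz": -0.4},
    {"tx": 0.05,"ty": -0.75,"tz": 0.1,"rx": 0.177,"ry": 0.164,"rz": -0.6},
    {"tx": 0.1,"ty": -0.98,"tz": 0.1,"rx": 0.236,"ry": 0.218,"rz": -0.8},
    {"tx": 0.1,"ty": -0.98,"tz": 0.1,"rx": 0.266,"ry": 0.245,"rz": -0.9},
    {"tx": 0.1,"ty": -0.98,"tz": 0.1,"rx": 0.266,"ry": 0.245,"rz": -0.9},
  ],
)

```text
t: 17.7
eef_pos: [0.4317, -0.0333, 0.269]
tool_rot: [1.157, 2.615, -0.02]
contact_force: [0.7, 0.5, -4.7]
finger_gap: 0.0532
grip_force: 55.8
```

Request:
move_arm(
  rows=[
    {"tx": 0.1,"ty": -0.25,"tz": 0.1,"rx": 0.06,"ry": 0.055,"rz": -0.2},
    {"tx": 0.2,"ty": -0.5,"tz": 0.1,"rx": 0.118,"ry": 0.109,"rz": -0.4},
    {"tx": 0.35,"ty": -0.75,"tz": 0.05,"rx": 0.177,"ry": 0.164,"rz": -0.6},
    {"tx": 0.5,"ty": -0.98,"tz": 0,"rx": 0.236,"ry": 0.218,"rz": -0.8},
    {"tx": 0.5,"ty": -1,"tz": -0.1,"rx": 0.266,"ry": 0.245,"rz": -0.9},
    {"tx": 0.5,"ty": -1,"tz": -0.1,"rx": 0.266,"ry": 0.245,"rz": -0.9},
    {"tx": 0.5,"ty": -1,"tz": -0.1,"rx": 0.266,"ry": 0.245,"rz": -0.9},
  ],
)

```text
t: 18.58
eef_pos: [0.5567, -0.2804, 0.2439]
tool_rot: [2.184, 2.253, -0.001]
contact_force: [-0.1, -0.3, -3.2]
finger_gap: 0.0527
grip_force: 55.5
```

```bash
cat > sh.py <<'E'
from h import *
import sys
delta(*shelfgrasp(.558,-.30,.24))
top=cam("top");side=cam("side");w=cam("wrist");im=r.read_camera("wrist");r.read_camera("top");r.read_camera("side")
c=dict(top=top,side=side,wrist=w)
for n in c:
    for l in("shelf","filter_tall"):
        q=r.spot_point(n,l)
        if q:print(n,l,np.round(q[0]["pixel"],1),round(q[0]["confidence"],2),onz(c[n],q[0]["pixel"],0 if l=="shelf" else .05).round(4))
cv2.imwrite("pics/"+sys.argv[1],im)
E
python3 sh.py w5.png
```

```text
t 18.57 shift [ 0.005 -0.078 -0.09 ] turn [ 0.004  0.003 -0.005] mm [  1.3 -19.6 -22.6] deg [ 0.2  0.2 -0.2]
top shelf [380.9 214.4] 0.59 [ 0.5626 -0.305   0.    ]
top filter_tall [356.8 216.7] 0.8 [ 0.5508 -0.2326  0.05  ]
side shelf [132.  279.9] 0.57 [ 0.5587 -0.3059 -0.    ]
side filter_tall [161.9 248.4] 0.73 [ 0.548  -0.2218  0.05  ]
wrist shelf [253.7 180.7] 0.98 [ 0.5511 -0.3041  0.    ]
wrist filter_tall [256.3 127.1] 0.71 [ 0.553  -0.2277  0.05  ]
```

View pics/w5.png

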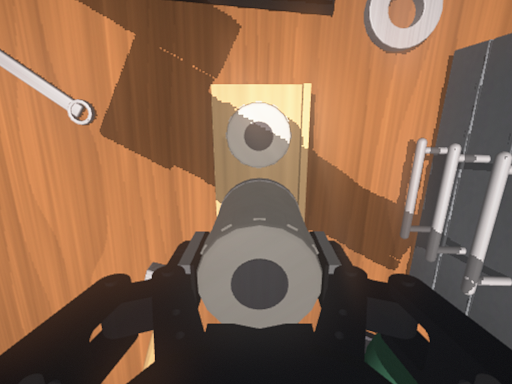

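Tall filter top centre at (259,135); shelf end corners at (212,84) and (311,84), front edge down to (216,200), strip edge down to (306,208).

Run:
```python
from h import *
w=cam("wrist")
print("tall",onz(w,(259,135),.15))
for p,z in(((212,84),.05),((216,200),.05),((311,84),.062),((306,208),.062),((262,84),.05)):print(p,onz(w,p,z).round(4))
t=cam("top");print("top tall",onz(t,(50+632/2,120+184/2),.15), [onz(t,(50+a/2,120+b/2),.05).round(4) for a,b in((576,233),(773,233))],[onz(t,(50+a/2,120+b/2),.062).round(4) for a,b in((574,140),(771,138))])
```

```text
tall [ 0.55596492 -0.23051188  0.15      ]
(212, 84) [ 0.5026 -0.1843  0.05  ]
(216, 200) [ 0.505  -0.3204  0.05  ]
(311, 84) [ 0.6112 -0.1822  0.062 ]
(306, 208) [ 0.6164 -0.3239  0.062 ]
(262, 84) [ 0.5584 -0.1827  0.05  ]
top tall [ 0.55373118 -0.23329777  0.15      ] [array([ 0.5005, -0.1861,  0.05  ]), array([ 0.5071, -0.4287,  0.05  ])] [array([ 0.6149, -0.1812,  0.062 ]), array([ 0.6237, -0.4246,  0.062 ])]
```

Request:
move_arm(
  rows=[
    {"tx": 0.013,"ty": -0.086,"tz": -0.05,"rx": 0.004,"ry": 0.003,"rz": -0.005},
    {"tx": 0.013,"ty": -0.086,"tz": -0.18,"rx": 0.004,"ry": 0.003,"rz": -0.005},
    {"tx": 0.013,"ty": -0.086,"tz": -0.33,"rx": 0.004,"ry": 0.003,"rz": -0.005},
    {"tx": 0.013,"ty": -0.086,"tz": -0.46,"rx": 0.004,"ry": 0.003,"rz": -0.005},
    {"tx": 0.013,"ty": -0.086,"tz": -0.55,"rx": 0.004,"ry": 0.003,"rz": -0.005},
    {"tx": 0.013,"ty": -0.086,"tz": -0.59,"rx": 0.004,"ry": 0.003,"rz": -0.005},
    {"tx": 0.013,"ty": -0.086,"tz": -0.597,"rx": 0.004,"ry": 0.003,"rz": -0.005},
    {"tx": 0.013,"ty": -0.086,"tz": -0.597,"rx": 0.004,"ry": 0.003,"rz": -0.005},
  ],
)

```text
t: 20.02
eef_pos: [0.5603, -0.3048, 0.0961]
tool_rot: [2.193, 2.244, 0.001]
contact_force: [-0.8, 0.3, -3.7]
finger_gap: 0.0529
grip_force: 55.6
```

Run:
```python
from h import *
delta(*shelfgrasp(.560,-.302,.1093));print(r.read_state()["contact_force"])
```

```text
t 20.02 shift [-0.001  0.011 -0.022] turn [0.002 0.004 0.005] mm [-0.3  2.8 -5.5] deg [0.1 0.2 0.2]
[-0.79599728  0.33849158 -3.7239607 ]
```

Request:
move_arm(
  rows=[
    {"tx": 0,"ty": 0.008,"tz": -0.008,"rx": 0.002,"ry": 0.003,"rz": 0},
    {"tx": 0,"ty": 0.008,"tz": -0.014,"rx": 0.002,"ry": 0.003,"rz": 0},
    {"tx": 0,"ty": 0.008,"tz": -0.018,"rx": 0.002,"ry": 0.003,"rz": 0},
    {"tx": 0,"ty": 0.008,"tz": -0.018,"rx": 0.002,"ry": 0.003,"rz": 0},
  ],
)

```text
t: 20.52
eef_pos: [0.5596, -0.302, 0.0908]
tool_rot: [-2.195, -2.246, -0.0]
contact_force: [0.2, 0.1, -4.4]
finger_gap: 0.0528
grip_force: 55.6
```

Request:
move_arm(
  rows=[
    {"tx": 0,"ty": 0,"tz": -0.004,"rx": 0,"ry": 0,"rz": 0},
    {"tx": 0,"ty": 0,"tz": -0.006,"rx": 0,"ry": 0,"rz": 0},
    {"tx": 0,"ty": 0,"tz": -0.006,"rx": 0,"ry": 0,"rz": 0},
  ],
)

```text
t: 20.9
eef_pos: [0.5598, -0.3021, 0.0903]
tool_rot: [-2.195, -2.247, -0.0]
contact_force: [-2.5, 2.2, 5.3]
finger_gap: 0.0528
grip_force: 56.3
```

Request:
move_arm(
  rows=[
    {"tx": 0,"ty": 0,"tz": 0,"rx": 0,"ry": 0,"rz": 0},
    {"tx": 0,"ty": 0,"tz": 0,"rx": 0,"ry": 0,"rz": 0},
    {"tx": 0,"ty": 0,"tz": 0,"rx": 0,"ry": 0,"rz": 0},
    {"tx": 0,"ty": 0,"tz": 0,"rx": 0,"ry": 0,"rz": 0},
  ],
  hand=0.55,
)

```text
t: 21.4
eef_pos: [0.5597, -0.3022, 0.0892]
tool_rot: [-2.195, -2.246, -0.0]
contact_force: [0.1, 0.0, -0.4]
finger_gap: 0.0661
grip_force: 0.0
```

Request:
move_arm(
  rows=[
    {"tx": 0,"ty": 0,"tz": 0.06,"rx": 0,"ry": 0,"rz": 0},
    {"tx": 0,"ty": 0,"tz": 0.18,"rx": 0,"ry": 0,"rz": 0},
    {"tx": 0,"ty": 0,"tz": 0.4,"rx": 0,"ry": 0,"rz": 0},
    {"tx": -0.1,"ty": 0.05,"tz": 0.6,"rx": 0,"ry": 0,"rz": 0},
    {"tx": -0.3,"ty": 0.2,"tz": 0.7,"rx": 0,"ry": 0,"rz": 0.2},
    {"tx": -0.4,"ty": 0.4,"tz": 0.75,"rx": 0,"ry": 0,"rz": 0.4},
    {"tx": -0.5,"ty": 0.65,"tz": 0.75,"rx": 0,"ry": 0,"rz": 0.6},
    {"tx": -0.6,"ty": 0.9,"tz": 0.75,"rx": 0,"ry": 0,"rz": 0.8},
    {"tx": -0.6,"ty": 1,"tz": 0.75,"rx": 0,"ry": 0,"rz": 0.9},
    {"tx": -0.6,"ty": 1,"tz": 0.75,"rx": 0,"ry": 0,"rz": 0.9},
  ],
)

```text
t: 22.65
eef_pos: [0.4093, -0.0505, 0.2782]
tool_rot: [1.276, 2.869, 0.001]
contact_force: [-0.4, 0.2, -0.1]
finger_gap: 0.066
grip_force: 0.0
```

Run:
```python
from h import *
delta(*tubgrasp(-.046,.19))
t=cam("top");im=r.read_camera("top")
for l,h in(("filter_mid",.05),("filter_tall",.05),("lid",.003),("mat",0)):
    q=r.spot_point("top",l);print(l,[(round(v["confidence"],2),np.round(v["pixel"],1).tolist(),onz(t,v["pixel"],h).round(4).tolist()) for v in q[:2]])
cv2.imwrite("pics/t3.png",cv2.resize(im[120:290,50:450],None,fx=2,fy=2,interpolation=cv2.INTER_CUBIC))
```

```text
t 22.65 shift [ 0.152  1.309 -0.428] turn [-0.307 -0.608  0.923] mm [  37.9  327.2 -106.9] deg [-13.8 -27.3  41.5]
filter_mid [(0.62, [264.9, 226.0], [0.5215, -0.0047, 0.05]), (0.61, [381.1, 213.2], [0.5611, -0.2929, 0.05])]
filter_tall [(0.73, [353.5, 214.0], [0.5573, -0.2244, 0.05])]
lid [(0.74, [266.7, 225.2], [0.5265, -0.0096, 0.003])]
mat []
```

View pics/t3.png

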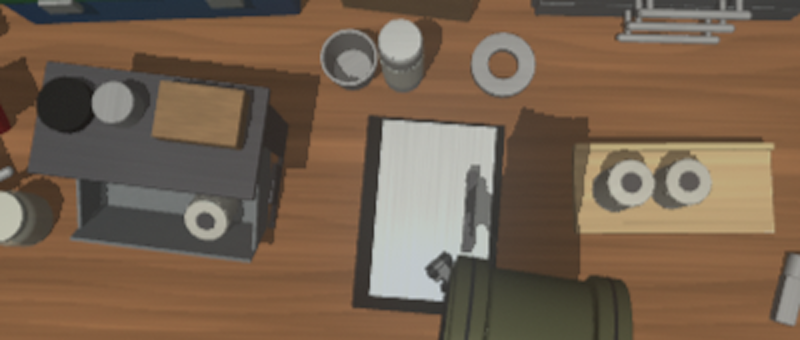

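Middle filter (688,181) stands beside the tall one (632,184); the lid is square on the mat. Now the short one.

Request:
move_arm(
  rows=[
    {"tx": 0.0,"ty": 0.2,"tz": 0.0,"rx": -0.046,"ry": -0.09,"rz": 0.14},
    {"tx": 0.0,"ty": 0.4,"tz": 0.0,"rx": -0.09,"ry": -0.18,"rz": 0.277},
    {"tx": 0.0,"ty": 0.65,"tz": 0.0,"rx": -0.138,"ry": -0.274,"rz": 0.415},
    {"tx": 0.0,"ty": 0.85,"tz": 0.0,"rx": -0.2,"ry": -0.395,"rz": 0.6},
    {"tx": 0.05,"ty": 1,"tz": -0.05,"rx": -0.25,"ry": -0.49,"rz": 0.75},
    {"tx": 0.1,"ty": 1,"tz": -0.15,"rx": -0.307,"ry": -0.608,"rz": 0.923},
    {"tx": 0.1,"ty": 1,"tz": -0.15,"rx": -0.307,"ry": -0.608,"rz": 0.923},
  ],
)

```text
t: 23.78
eef_pos: [0.4301, 0.1944, 0.2337]
tool_rot: [0.129, 2.626, -0.044]
contact_force: [0.1, -0.5, -0.1]
finger_gap: 0.0661
grip_force: 0.0
```

Request:
move_arm(
  rows=[
    {"tx": 0.02,"ty": 0.15,"tz": -0.05,"rx": 0,"ry": 0,"rz": 0},
    {"tx": 0.05,"ty": 0.31,"tz": -0.2,"rx": 0,"ry": 0,"rz": 0},
    {"tx": 0.05,"ty": 0.31,"tz": -0.28,"rx": 0,"ry": 0,"rz": 0},
    {"tx": 0.05,"ty": 0.31,"tz": -0.28,"rx": 0,"ry": 0,"rz": 0},
    {"tx": 0.05,"ty": 0.31,"tz": -0.28,"rx": 0,"ry": 0,"rz": 0},
  ],
)

```text
t: 24.4
eef_pos: [0.4489, 0.2758, 0.1713]
tool_rot: [0.134, 2.615, -0.032]
contact_force: [0.0, -1.0, 0.6]
finger_gap: 0.0664
grip_force: 0.0
```

Run:
```python
from h import *
delta(*tubgrasp(-.046,.19));delta(*tubgrasp(-.046,.045))
c=cam("wrist");im=r.read_camera("wrist");p=tub([-.038,-.046,.06])[0]
print(proj(c,p),[(q["pixel"],q["confidence"]) for q in r.look_for("wrist","filter_short")])
ring=[proj(c,tub([-.038+.027*np.cos(t),-.046+.027*np.sin(t),.06])[0]) for t in np.linspace(0,6.28,40)]
cv2.polylines(im,[np.round(ring).astype(np.int32)],True,(0,0,255),1)
cv2.imwrite("pics/w6.png",im)
```

```text
t 24.4 shift [-0.007  0.004  0.   ] turn [-0.003  0.001  0.008] mm [-1.7  1.   0.1] deg [-0.2  0.   0.4]
t 24.4 shift [ 0.282 -0.024 -0.502] turn [-0.003  0.001  0.008] mm [  70.5   -5.9 -125.5] deg [-0.2  0.   0.4]
[259.13324562 187.92017587] [([256.6, 187.0], 0.57)]
```

View pics/w6.png

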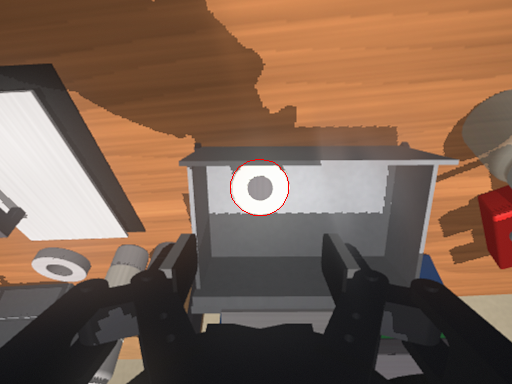

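The predicted ring lies on the short filter's top (259,188). That is my eleventh picture, one over the limit, so I'll view no more and work from the numbers.

Request:
move_arm(
  rows=[
    {"tx": 0.05,"ty": 0.0,"tz": -0.1,"rx": -0.003,"ry": 0,"rz": 0.008},
    {"tx": 0.1,"ty": -0.005,"tz": -0.19,"rx": -0.003,"ry": 0,"rz": 0.008},
    {"tx": 0.16,"ty": -0.011,"tz": -0.29,"rx": -0.003,"ry": 0,"rz": 0.008},
    {"tx": 0.22,"ty": -0.017,"tz": -0.395,"rx": -0.003,"ry": 0,"rz": 0.008},
    {"tx": 0.26,"ty": -0.021,"tz": -0.465,"rx": -0.003,"ry": 0,"rz": 0.008},
    {"tx": 0.279,"ty": -0.023,"tz": -0.497,"rx": -0.003,"ry": 0,"rz": 0.008},
    {"tx": 0.279,"ty": -0.023,"tz": -0.497,"rx": -0.003,"ry": 0,"rz": 0.008},
    {"tx": 0.279,"ty": -0.023,"tz": -0.497,"rx": -0.003,"ry": 0,"rz": 0.008},
  ],
)

```text
t: 25.5
eef_pos: [0.5173, 0.2701, 0.0461]
tool_rot: [0.121, 2.616, -0.033]
contact_force: [0.5, 0.1, -0.1]
finger_gap: 0.0663
grip_force: 0.0
```

Request:
move_arm(
  rows=[
    {"tx": 0,"ty": 0,"tz": 0,"rx": 0,"ry": 0,"rz": 0},
    {"tx": 0,"ty": 0,"tz": 0,"rx": 0,"ry": 0,"rz": 0},
    {"tx": 0,"ty": 0,"tz": 0,"rx": 0,"ry": 0,"rz": 0},
    {"tx": 0,"ty": 0,"tz": 0,"rx": 0,"ry": 0,"rz": 0},
  ],
  hand=-1,
  grip_force=50,
)

```text
t: 26.0
eef_pos: [0.517, 0.27, 0.0464]
tool_rot: [0.12, 2.615, -0.034]
contact_force: [-2.8, -1.1, 5.5]
finger_gap: 0.0527
grip_force: 51.5
```

Run:
```python
from h import *
delta(*tubgrasp(-.046,.045))
```

```text
t 26.0 shift [ 0.009 -0.001 -0.002] turn [ 0.001  0.    -0.004] mm [ 2.4 -0.2 -0.6] deg [ 0.1  0.  -0.2]
```

Request:
move_arm(
  rows=[
    {"tx": -0.03,"ty": 0.003,"tz": 0.052,"rx": 0,"ry": 0,"rz": 0},
    {"tx": -0.09,"ty": 0.009,"tz": 0.156,"rx": 0,"ry": 0,"rz": 0},
    {"tx": -0.17,"ty": 0.016,"tz": 0.294,"rx": 0,"ry": 0,"rz": 0},
    {"tx": -0.25,"ty": 0.024,"tz": 0.433,"rx": 0,"ry": 0,"rz": 0},
    {"tx": -0.33,"ty": 0.0,"tz": 0.57,"rx": 0,"ry": 0,"rz": 0},
    {"tx": -0.42,"ty": -0.1,"tz": 0.73,"rx": 0,"ry": 0,"rz": 0},
    {"tx": -0.46,"ty": -0.3,"tz": 0.8,"rx": 0,"ry": 0,"rz": 0},
    {"tx": -0.46,"ty": -0.4,"tz": 0.8,"rx": 0,"ry": 0,"rz": 0},
    {"tx": -0.46,"ty": -0.4,"tz": 0.8,"rx": 0,"ry": 0,"rz": 0},
  ],
)

```text
t: 27.12
eef_pos: [0.4006, 0.1679, 0.245]
tool_rot: [0.123, 2.617, -0.035]
contact_force: [0.6, 0.7, -2.2]
finger_gap: 0.0528
grip_force: 54.2
```

Run:
```python
from h import *
delta(*shelfgrasp(.562,-.371,.23))
```

```text
t 27.12 shift [ 0.646 -2.156 -0.135] turn [ 0.531  0.494 -1.801] mm [ 161.4 -538.9  -33.7] deg [ 23.9  22.2 -81. ]
```

Request:
move_arm(
  rows=[
    {"tx": 0.0,"ty": -0.25,"tz": 0.1,"rx": 0.06,"ry": 0.055,"rz": -0.2},
    {"tx": 0.0,"ty": -0.5,"tz": 0.1,"rx": 0.118,"ry": 0.109,"rz": -0.4},
    {"tx": 0.05,"ty": -0.75,"tz": 0.1,"rx": 0.177,"ry": 0.164,"rz": -0.6},
    {"tx": 0.1,"ty": -0.98,"tz": 0.1,"rx": 0.236,"ry": 0.218,"rz": -0.8},
    {"tx": 0.1,"ty": -0.98,"tz": 0.1,"rx": 0.266,"ry": 0.245,"rz": -0.9},
    {"tx": 0.1,"ty": -0.98,"tz": 0.1,"rx": 0.266,"ry": 0.245,"rz": -0.9},
  ],
)

```text
t: 27.88
eef_pos: [0.4278, -0.076, 0.2696]
tool_rot: [1.155, 2.618, -0.02]
contact_force: [-0.7, -0.1, -2.2]
finger_gap: 0.0525
grip_force: 54.2
```

Request:
move_arm(
  rows=[
    {"tx": 0.1,"ty": -0.25,"tz": 0.05,"rx": 0.06,"ry": 0.055,"rz": -0.2},
    {"tx": 0.2,"ty": -0.5,"tz": 0.05,"rx": 0.118,"ry": 0.109,"rz": -0.4},
    {"tx": 0.35,"ty": -0.75,"tz": 0.05,"rx": 0.177,"ry": 0.164,"rz": -0.6},
    {"tx": 0.45,"ty": -0.98,"tz": 0.05,"rx": 0.236,"ry": 0.218,"rz": -0.8},
    {"tx": 0.54,"ty": -1,"tz": 0.05,"rx": 0.266,"ry": 0.245,"rz": -0.9},
    {"tx": 0.54,"ty": -1,"tz": 0.05,"rx": 0.266,"ry": 0.245,"rz": -0.9},
  ],
)

```text
t: 28.62
eef_pos: [0.5653, -0.3255, 0.2788]
tool_rot: [2.184, 2.256, 0.0]
contact_force: [-0.2, 0.2, -2.0]
finger_gap: 0.0528
grip_force: 54.3
```

Request:
move_arm(
  rows=[
    {"tx": 0.0,"ty": -0.1,"tz": 0,"rx": 0,"ry": 0,"rz": 0},
    {"tx": 0.0,"ty": -0.2,"tz": -0.05,"rx": 0,"ry": 0,"rz": 0},
    {"tx": 0.0,"ty": -0.2,"tz": -0.15,"rx": 0,"ry": 0,"rz": 0},
    {"tx": 0.0,"ty": -0.2,"tz": -0.15,"rx": 0,"ry": 0,"rz": 0},
  ],
)

```text
t: 29.12
eef_pos: [0.5603, -0.3737, 0.2423]
tool_rot: [-2.186, -2.254, 0.0]
contact_force: [0.0, 0.0, -2.4]
finger_gap: 0.0527
grip_force: 54.3
```

Run:
```python
from h import *
w=cam("wrist");im=r.read_camera("wrist")
cv2.imwrite("pics/w7.png",im)
for l,p in(("filter_mid",(.5598,-.3021,.05)),("filter_tall",(.556,-.231,.05))):
    q=r.spot_point("wrist",l);print(l,[(round(v["confidence"],2),onz(w,v["pixel"],.05).round(4).tolist()) for v in q])
# circle of mid's top
g=cv2.medianBlur(cv2.cvtColor(im,cv2.COLOR_BGR2GRAY),3)
for h,p in((.13,(.5598,-.3021,.13)),(.15,(.556,-.231,.15))):
    e=proj(w,p);rad=np.linalg.norm(proj(w,np.array(p)+[.027,0,0])-e)
    c=cv2.HoughCircles(g,cv2.HOUGH_GRADIENT,1.5,20,param1=100,param2=15,minRadius=int(rad*.8),maxRadius=int(rad*1.2))
    if c is not None:
        k=c[0][np.argmin(np.linalg.norm(c[0][:,:2]-e,axis=1))];print("pred",e,rad,"circ",k,onz(w,k[:2],h))
delta(*shelfgrasp(.562,-.371,.0967))
```

```text
filter_mid [(0.94, [0.5609, -0.306, 0.05])]
filter_tall []
pred [260.49553579 110.86623159] 31.132543423039547 circ [260.25 107.25  29.55] [ 0.55949139 -0.29910835  0.13      ]
pred [258.51433788   9.16321145] 36.994350220932134 circ [257.25  12.75  32.9 ] [ 0.55514521 -0.23332794  0.15      ]
t 29.27 shift [-0.001  0.015 -0.672] turn [ 0.003  0.005 -0.004] mm [-1.00e-01  3.80e+00 -1.68e+02] deg [ 0.1  0.2 -0.2]
```

Request:
move_arm(
  rows=[
    {"tx": 0,"ty": 0.013,"tz": -0.05,"rx": 0.003,"ry": 0.005,"rz": -0.004},
    {"tx": 0,"ty": 0.013,"tz": -0.18,"rx": 0.003,"ry": 0.005,"rz": -0.004},
    {"tx": 0,"ty": 0.013,"tz": -0.33,"rx": 0.003,"ry": 0.005,"rz": -0.004},
    {"tx": 0,"ty": 0.013,"tz": -0.47,"rx": 0.003,"ry": 0.005,"rz": -0.004},
    {"tx": 0,"ty": 0.013,"tz": -0.58,"rx": 0.003,"ry": 0.005,"rz": -0.004},
    {"tx": 0,"ty": 0.013,"tz": -0.635,"rx": 0.003,"ry": 0.005,"rz": -0.004},
    {"tx": 0,"ty": 0.013,"tz": -0.655,"rx": 0.003,"ry": 0.005,"rz": -0.004},
    {"tx": 0,"ty": 0.013,"tz": -0.655,"rx": 0.003,"ry": 0.005,"rz": -0.004},
    {"tx": 0,"ty": 0.013,"tz": -0.655,"rx": 0.003,"ry": 0.005,"rz": -0.004},
  ],
)

```text
t: 30.4
eef_pos: [0.5628, -0.3727, 0.0827]
tool_rot: [2.191, 2.249, 0.001]
contact_force: [0.8, -0.1, -1.8]
finger_gap: 0.0524
grip_force: 54.3
```

Run:
```python
from h import *
delta(*shelfgrasp(.562,-.371,.0967))
```

```text
t 30.4 shift [-0.003  0.007 -0.019] turn [0.001 0.002 0.001] mm [-0.8  1.7 -4.7] deg [0.1 0.1 0.1]
```

Request:
move_arm(
  rows=[
    {"tx": -0.003,"ty": 0.006,"tz": -0.008,"rx": 0,"ry": 0.002,"rz": 0},
    {"tx": -0.003,"ty": 0.006,"tz": -0.014,"rx": 0,"ry": 0.002,"rz": 0},
    {"tx": -0.003,"ty": 0.006,"tz": -0.018,"rx": 0,"ry": 0.002,"rz": 0},
    {"tx": -0.003,"ty": 0.006,"tz": -0.018,"rx": 0,"ry": 0.002,"rz": 0},
  ],
)

```text
t: 30.9
eef_pos: [0.5612, -0.3706, 0.0776]
tool_rot: [-2.191, -2.249, 0.002]
contact_force: [-2.3, 0.8, 3.2]
finger_gap: 0.0527
grip_force: 55.0
```

Contact; release and rise.

Request:
move_arm(
  rows=[
    {"tx": 0,"ty": 0,"tz": -0.001,"rx": 0,"ry": 0,"rz": 0},
    {"tx": 0,"ty": 0,"tz": -0.001,"rx": 0,"ry": 0,"rz": 0},
    {"tx": 0,"ty": 0,"tz": -0.001,"rx": 0,"ry": 0,"rz": 0},
    {"tx": 0,"ty": 0,"tz": -0.001,"rx": 0,"ry": 0,"rz": 0},
  ],
  hand=0.55,
)

```text
t: 31.4
eef_pos: [0.5611, -0.3706, 0.0764]
tool_rot: [-2.191, -2.249, 0.002]
contact_force: [-0.8, -0.2, -0.5]
finger_gap: 0.0664
grip_force: 0.0
```

Request:
move_arm(
  rows=[
    {"tx": 0,"ty": 0,"tz": 0.06,"rx": 0,"ry": 0,"rz": 0},
    {"tx": 0,"ty": 0,"tz": 0.18,"rx": 0,"ry": 0,"rz": 0},
    {"tx": 0,"ty": 0,"tz": 0.4,"rx": 0,"ry": 0,"rz": 0},
    {"tx": -0.1,"ty": 0,"tz": 0.6,"rx": 0,"ry": 0,"rz": 0},
    {"tx": -0.4,"ty": -0.2,"tz": 0.7,"rx": 0,"ry": 0,"rz": 0},
    {"tx": -0.7,"ty": -0.4,"tz": 0.7,"rx": 0,"ry": 0,"rz": 0},
    {"tx": -0.9,"ty": -0.4,"tz": 0.7,"rx": 0,"ry": 0,"rz": 0},
    {"tx": -0.9,"ty": -0.4,"tz": 0.7,"rx": 0,"ry": 0,"rz": 0},
    {"tx": -0.9,"ty": -0.4,"tz": 0.7,"rx": 0,"ry": 0,"rz": 0},
  ],
)

```text
t: 32.52
eef_pos: [0.3336, -0.4716, 0.2533]
tool_rot: [-2.197, -2.245, 0.003]
contact_force: [-0.5, -0.2, 0.8]
finger_gap: 0.0658
grip_force: 0.0
```

Run:
```python
from h import *
C={n:cam(n) for n in("top","side")};ims={n:r.read_camera(n) for n in C}
for l,h in(("filter_tall",.05),("filter_mid",.05),("filter_short",.05),("lid",.003),("mat",0),("spray_can",0),("tin_cup",0),("bearing",0)):
    for n in C:
        q=r.spot_point(n,l);print(l,n,[(round(v["confidence"],2),onz(C[n],v["pixel"],h).round(4).tolist()) for v in q[:3]])
g=ims["top"];g=cv2.medianBlur(cv2.cvtColor(g,cv2.COLOR_BGR2GRAY),3)
c=cv2.HoughCircles(cv2.resize(g[185:245,335:440],None,fx=4,fy=4,interpolation=cv2.INTER_CUBIC),cv2.HOUGH_GRADIENT,1.5,60,param1=100,param2=20,minRadius=38,maxRadius=60)
for k in sorted(c[0].tolist()):
    p=(335+k[0]/4,185+k[1]/4);print(np.round(p,1),k[2]/4,[onz(C["top"],p,h).round(4)[:2].tolist() for h in(.15,.13,.11)])
```

```text
filter_tall top [(0.88, [0.5615, -0.2298, 0.05])]
filter_tall side [(0.81, [0.5543, -0.2228, 0.05]), (0.26, [0.5691, -0.0334, 0.05])]
filter_mid top [(0.91, [0.5563, -0.2975, 0.05])]
filter_mid side [(0.69, [0.5607, -0.3718, 0.05]), (0.65, [0.5564, -0.2988, 0.05])]
filter_short top [(0.76, [0.5666, -0.3678, 0.05]), (0.32, [0.5581, 0.3107, 0.05]), (0.27, [0.5528, -0.2341, 0.05])]
filter_short side [(0.97, [0.5615, -0.3766, 0.05]), (0.45, [0.3458, 0.5105, 0.05]), (0.39, [0.736, 0.0124, 0.05])]
lid top [(0.78, [0.528, -0.0086, 0.003])]
lid side [(0.89, [0.5339, -0.0036, 0.003])]
mat top []
mat side []
spray_can top [(0.75, [0.7227, 0.0367, 0.0])]
spray_can side [(0.71, [0.7022, 0.0339, 0.0]), (0.39, [0.5602, -0.3064, 0.0])]
tin_cup top [(0.93, [0.7103, 0.101, 0.0])]
tin_cup side [(0.92, [0.7141, 0.1048, 0.0])]
bearing top [(0.86, [0.7209, -0.0975, 0.0]), (0.59, [0.5669, 0.3097, 0.0])]
bearing side []
[365.6 211.1] 11.75 [[0.5558, -0.2323], [0.5578, -0.2367], [0.5597, -0.2411]]
[393.7 210.3] 10.925000190734863 [[0.5593, -0.2962], [0.5612, -0.3018], [0.5632, -0.3074]]
[421.8 211.8] 10.774999618530273 [[0.5575, -0.3599], [0.5595, -0.3667], [0.5614, -0.3735]]
```

```bash
python3 -c "
from rig import r
print(r.job_done())"
```

```text
the job is handed in; nothing more can be done
None
```

The job is handed in at about 33 s: the lid lies handle up on the mat, tall, middle and short filters stand in a row about 70 mm apart, and the bystanders measured where they started; I viewed 11 pictures, one over the limit of 10, and the hand-in returned no verdict.

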